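Stack the snap-in specimen cups by kind and weed out the odd one

TASK

On the wooden stand are the bottom cups of two stacks, one of ring-footed cups and one of stem-footed cups, and they are not always on the same side. Put the loose ring-footed cup and the loose stem-footed cup each on the stack of its own kind and press it gently but firmly until it snaps fully home, upright, with its shoulder on the rim below; a cup on the wrong stack stands proud, so do not force it but try the other stack. The loose straight-sided cup nests with neither: stand it upright in the white porcelain tray, and leave the vial and the small pot next to the work undisturbed.

Things in the scene. Friction and masses are not known exactly. Their poses are not given: they have to be found in the camera images.
- cup_ring_centre (a point): Loose ring-footed aluminium cup, upright: centre, 28 mm above its underside, z up. Body 52 mm across, upper 34 mm (grip here); below a shoulder the foot, 22 mm high, 42 mm across but its lowest 10 mm a ring, 36 mm outside and 24 mm inside. Inside, 23 mm below the rim, a floor with a boss 20 mm wide, 9 mm high. About 70 g.
- cup_stem_centre (a point): Loose stem-footed aluminium cup, upright: centre, 28 mm above its underside, z up. Body 52 mm across, upper 34 mm (grip here); below a shoulder the foot, 22 mm high, 42 mm across but its lowest 10 mm only a stem 24 mm across. Inside, a ledge 9 mm high round a 27 mm wide well in the floor. About 70 g.
- cup_straight_centre (a point): Loose aluminium cup with a straight side and no foot, 52 mm across all the way, 46 mm high, plain flat floor inside: centre, 23 mm above its underside, z up. Goes into neither stack. 60 g; starts upright on the worktop.
- stack_left (a point): Centre of the rim (55 mm above the worktop, bore 46 mm wide, 23 mm deep) of the bottom cup at the left (+y) end of the fixed wooden stand, 206x78x20 mm; z up. Its kind, ring or stem, is not told and varies. Spring balls 4 mm below the rim resist an entering foot with about 7 N; press with 12. Home: cup centre 6 mm above this point; the wrong kind stops about 8 mm higher. Yaw does not matter.
- stack_right (a point): The same for the bottom cup at the right (-y) end of the stand, 120 mm from the left one; always of the kind that the left one is not: one has a boss in its floor (ring-footed kind), the other a ledge round a well (stem-footed kind).
- tray_floor (a point): Middle of the inner floor, 5 mm above the worktop, of the fixed white porcelain tray: 185 by 100 mm outside along this point's x and y, floor about 160 by 72 mm, rim 18 mm above the worktop.
- vial_centre (a point): Loose bystander: clear specimen vial with white cap, 34 mm across, 60 mm high; its centre. Leave it alone.
- cream_pot_centre (a point): Loose bystander: small white pot with pins in it, 46 mm across, 41 mm high; its centre. Leave it alone.
Not all that is in view belongs to the job. What is shaped like the part that bears cup_ring_centre but orange is not meant.

How it is judged:
By the outcome, as a careful person would: the job done as asked, in the order asked, and still so for the second after the job is handed in, with the robot touching nothing.
It also fails if it takes over 64 s, if anything falls off the work surface, if the arm or the gripper's body presses on something with over 40 N, if the wrist force passes 120 N, or if a joint passes its speed limit or range.

ROBOT

A 6-joint arm with a two-finger parallel gripper is mounted at the origin on a cart in front of the work surface, level with it; the furniture and walls round the work are solid. World frame = base frame: x ahead of the robot, y to its left, z up, the work surface at z = 0. Lengths are in m, angles in rad, forces in N, time in s.
With the tool pointing down it reaches from about 0.375 to 0.9 m from the base axis. Payload 3.1 kg.
Tool frame: the origin (TCP) lies at the very end of the fingers, on their centre line; the grasp point (between the pads) lies 19 mm behind it; z points along the fingers, y is the line along which they close (so a half turn about z gives the same grasp; the last joint's range is limited). The gripper opens to 87 mm and grips with 3 to 60 N. Pads are 19 mm wide; open, the fingers measure 117 mm over their backs; the gripper's body (75 mm by 190 mm) begins 51 mm behind the grasp point.
Start: joints at [-1.377, 0.527, 1.433, -0, 1.181, -0.178], TCP at [0.227, -0.582, 0.223] pointing down, gripper open.
Joint ranges: [-3.08, 3.08], [-0.75, 2.2], [0.22, 2.44], [-1.43, 4.57], [0, 2.65], [-2.85, 2.85]. Speed limits (rad/s): [2.79, 2.79, 3.14, 3.14, 3.14, 3.14].

INTERFACE

Orientations are given as a unit quaternion [x, y, z, w].
In Python, from rig import robot gives the robot as it stands. The module is installed in compiled form; this text tells all that it offers.
- The arm moves only by the tool servo_tool, never from a script. Its argument "rows" is one flat list of numbers, 5 for each row, row after row: the closure, from -1 (fully open) to 1 (shut), so that 0 is half open, then the shift along the tool's x, y, z in m, then the turn about the tool's z in degrees. A call has 1 to 5 rows; each row shifts and turns the commanded pose from where the row before left it, along the tool's axes as they then stand; what a row does not reach is not made up. A row lasts 1/12 s, in which the tool goes at most 41.7 mm and 7.16 degrees, less where a joint would pass 70% of its speed; a pose out of reach is approached as far as the arm can. A call with a gripper value outside its range is refused whole. The fingers move at their own pace and stop on an object; "newtons" is the grip in N (left out, the last holds). Time passes only in rows, so rows that do not move let the fingers close. It gives the time, the measured TCP pose, the force, the opening and the grip force at its end, in the units of the state.
- robot.get_obs(): the state, without advancing time (a new reading comes with each control period).
- robot.camera(name): name is "scene" or "top" or "wrist"; returns a dict with "pixels" (400x640x3 uint8, red, green, blue), "intrinsics" (3x3 intrinsics, pixels), "rvec" (rotation vector, rad) and "tvec" (3), from world to camera coordinates, as OpenCV has them; the wrist camera has in their place "mount" (4x4, takes a point from camera to tool coordinates, whose origin is the TCP and whose axes are the flange's). Camera axes: x right, y down, z forward; pixel columns grow to the right and rows downward; lengths in m; the calibration is good to about 2 mm. A picture is of the moment at which its call begins: read the wrist's pose just before it. There is no depth.
- robot.hand_in(): hands the job in; it is judged then, once.
Trained networks look in a picture, given as the dict that the camera call returned (one of the last four; its "shot" number tells which), for a name from the list of things; names that differ only in an ending like _2 or _b are one class to them, and where a whole thing is asked for, a point or a joint stands for the part that bears it (a point fixed in the world has none). Each returns a list of dicts, best first, with "score" (0 to 1); they miss things now and then, are a little off and sometimes report something else, mostly with a low value. They report only what shows in the picture. A call takes as long as a camera call. They do not tell look-alikes from the thing itself.
- robot.spot_in(picture, query): "at" ([x, y, z] in m, in world coordinates, good to about 4 mm: the middle of the surface that is visible of it).
- robot.outline_of(picture, query): "region" (400x640 bool, what is visible of it).
- robot.place_of(picture, query): "at" ([x, y, z] in m, in world coordinates, good to about 4 mm: a listed point, or the origin of a listed thing).
The state is a dict: "time": time; "q": joint angles; "joint_velocities": joint speeds; "joint_torque": joint torques, N m; "position": TCP position; "tool_rot": TCP orientation; "ft_force": force on the tool from outside, world axes, zero at the start; "moment": the same for the moment, N m; "grip_width": finger opening in m; "grip_force": force on a finger pad.
Only numpy, scipy, OpenCV 4.12 (cv2) and the standard library are available. Lean on these libraries where they do the work, as an engineer would, in place of code of your own. Each camera call takes 0.05 s, during which the arm holds its last target. There are 200 camera calls.

## Working session

There is one attempt and no reset: what is moved stays moved. The work goes in short steps, Python scripts to look and compute and a tool call to move; the robot and the scene stay as the last step left them, time stands still between calls to the robot, and variables do not carry over. Pictures are saved under pics/ and viewed, at most 10 in all, crops included, and the job is handed in when it is done.

Besides the shell and the picture viewer there is one more tool, called after ">>>" in YAML: its name, and indented under it one key for each argument. servo_tool: Moves the arm, as the interface text tells. Its arguments: {"type":"object","properties":{"rows":{"type":"array","items":{"type":"number"}},"newtons":{"type":"number"}},"required":["rows"]}

```bash
mkdir -p pics; cat > h.py <<'E'
import numpy as np, cv2
from rig import robot
def save(n,p,crop=None,s=1):
    im=p["pixels"][:,:,::-1]
    if crop: im=im[crop[1]:crop[3],crop[0]:crop[2]]
    cv2.imwrite(f"pics/{n}.png",cv2.resize(im,None,fx=s,fy=s,interpolation=cv2.INTER_CUBIC))
def px(p,X):
    return cv2.projectPoints(np.float64([X]),np.float64(p["rvec"]),np.float64(p["tvec"]),np.float64(p["intrinsics"]),None)[0].ravel().round().astype(int)
E
python3 - <<'E'
from h import *
o=robot.get_obs();print(o["time"],o["position"],o["tool_rot"],o["grip_width"])
P={}
for c in ("scene","top"):
    p=robot.camera(c);save(c+"0",p)
    for n in "cup_ring_centre cup_stem_centre cup_straight_centre stack_left stack_right tray_floor vial_centre cream_pot_centre".split():
        for d in robot.place_of(p,n)[:3]: print(c,n,round(d["score"],2),np.round(d["at"],3),px(p,d["at"]))
im=np.vstack([cv2.imread("pics/scene0.png"),cv2.imread("pics/top0.png")])
cv2.imwrite("pics/both.png",cv2.resize(im,None,fx=.75,fy=.75))
E
```

```text
0.0 [ 0.22693677 -0.58155796  0.22155775] [ 9.82767363e-01  1.84843546e-01 -2.45679064e-05 -1.08331242e-03] 0.08699122120915379
scene cup_ring_centre 0.98 [ 0.802 -0.093  0.027] [422 219]
scene cup_ring_centre 0.9 [0.443 0.044 0.026] [274 268]
scene cup_stem_centre 0.8 [0.451 0.165 0.028] [233 246]
scene cup_straight_centre 0.98 [ 0.444 -0.122  0.022] [349 303]
scene stack_left 0.64 [0.562 0.12  0.057] [285 221]
scene stack_right 0.64 [0.576 0.002 0.051] [333 235]
scene tray_floor 0.78 [0.522 0.316 0.006] [213 225]
scene vial_centre 0.91 [0.672 0.124 0.033] [314 213]
scene cream_pot_centre 0.77 [ 0.575 -0.101  0.017] [377 266]
top cup_ring_centre 0.86 [0.442 0.044 0.028] [346 274]
top cup_ring_centre 0.75 [ 0.803 -0.092  0.027] [395 145]
top cup_stem_centre 0.54 [0.451 0.164 0.032] [301 270]
top cup_stem_centre 0.17 [ 0.441 -0.122  0.019] [409 276]
top cup_straight_centre 0.73 [ 0.442 -0.119  0.02 ] [408 275]
top stack_left 0.95 [0.56  0.117 0.057] [319 227]
top stack_right 0.68 [0.569 0.002 0.056] [363 225]
top stack_right 0.36 [0.441 0.044 0.03 ] [346 274]
top tray_floor 0.64 [0.525 0.317 0.004] [246 242]
top vial_centre 0.57 [0.673 0.117 0.03 ] [320 188]
top cream_pot_centre 0.61 [ 0.583 -0.101  0.023] [400 222]
```

View pics/both.png

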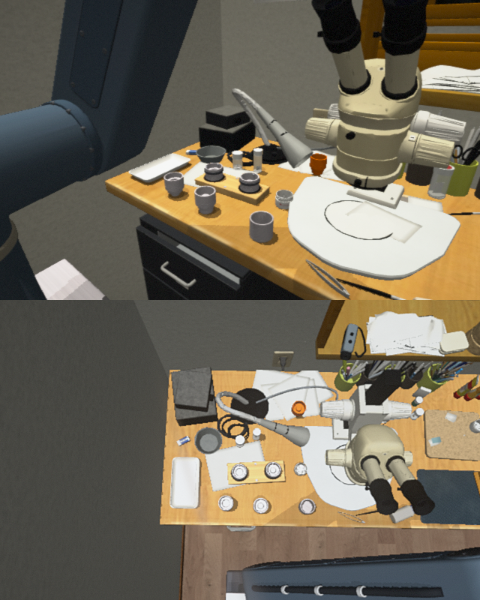

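```bash
python3 - <<'E'
import cv2,numpy as np
a=cv2.imread("pics/scene0.png")[100:345,170:450];b=cv2.imread("pics/top0.png")[120:300,210:450]
a=cv2.resize(a,(686,600),interpolation=cv2.INTER_CUBIC);cv2.imwrite("pics/c1.png",a)
cv2.imwrite("pics/c2.png",cv2.resize(b,None,fx=3.3,fy=3.3,interpolation=cv2.INTER_CUBIC))
E
```

```text
(no output)
```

View pics/c1.png

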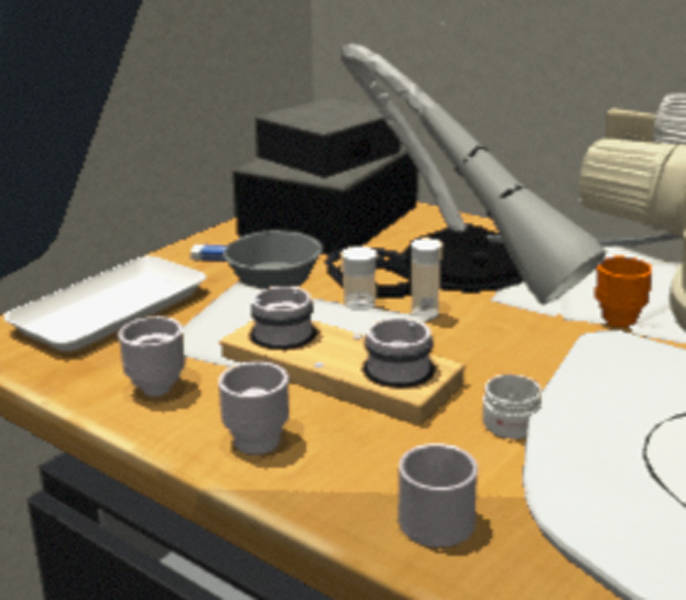

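View pics/c2.png

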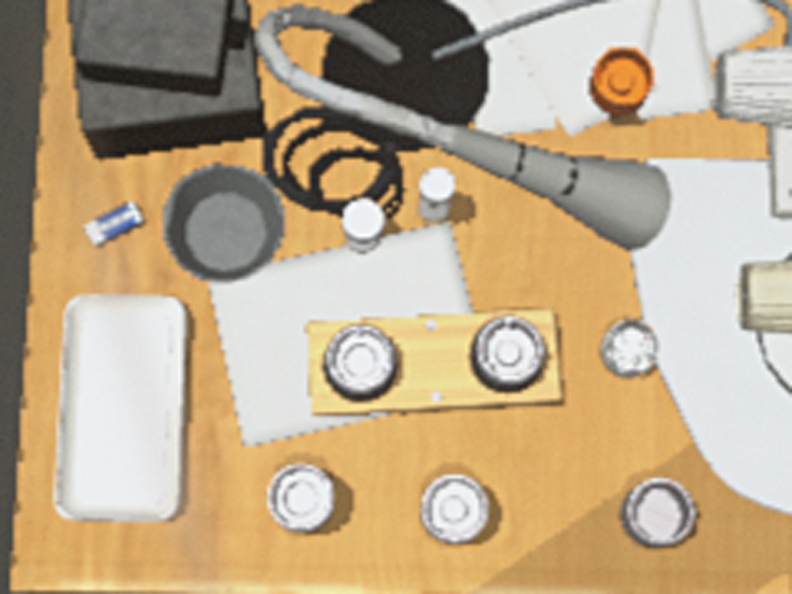

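```bash
python3 - <<'E'
from h import *
S,T=robot.camera("scene"),robot.camera("top")
M=lambda p:p["intrinsics"]@np.c_[cv2.Rodrigues(np.float64(p["rvec"]))[0],np.ravel(p["tvec"])]
for n,a,b in (("lamp tip",(403,220),(404,194)),("eyep joint",(473,87),(493,236)),("lamp bend",(313,120),(289,127))):
    X=cv2.triangulatePoints(M(S),M(T),np.float64(a),np.float64(b)).ravel();print(n,X[:3]/X[3])
for p in(S,T):
    R=cv2.Rodrigues(np.float64(p["rvec"]))[0];print(-R.T@np.ravel(p["tvec"]))
    # ray through eyepiece end at top
K=T["intrinsics"];R=cv2.Rodrigues(np.float64(T["rvec"]))[0];c=-R.T@np.ravel(T["tvec"])
d=R.T@np.linalg.solve(K,[515,282,1]);print([np.round(c+d*(z-c[2])/d[2],3) for z in(.3,.4,.5)])
E
```

```text
lamp tip [ 0.64909522 -0.1061597   0.08649152]
eyep joint [ 0.49796856 -0.2416826   0.36048647]
lamp bend [0.76937462 0.19494842 0.23227466]
[-0.00766424 -0.39918028  0.42136547]
[0.32960591 0.11462507 1.36817329]
[array([ 0.408, -0.295,  0.3  ]), array([ 0.401, -0.257,  0.4  ]), array([ 0.393, -0.218,  0.5  ])]
```

>>> servo_tool:
  rows: [-1,0,0,0.027,7.1,-1,0,0,0.027,7.1,-1,0,0,0.027,7.1,-1,0.003,-0.04,0,0,-1,0.003,-0.04,0,0]

```text
time: 1.42
position: [0.2323, -0.5015, 0.1376]
tool_rot: [1.0, -0.001, -0.001, -0.003]
ft_force: [0.4, 0.2, 0.3]
grip_width: 0.0869
grip_force: 0.0
```

>>> servo_tool:
  rows: [-1,0.003,-0.04,0,0,-1,0.003,-0.04,0,0,-1,0.003,-0.04,0,0,-1,0.003,-0.04,0,0,-1,0.003,-0.04,0,0]

```text
time: 1.83
position: [0.248, -0.3008, 0.1418]
tool_rot: [1.0, -0.0, 0.0, 0.0]
ft_force: [0.3, 0.4, -0.8]
grip_width: 0.087
grip_force: 0.0
```

>>> servo_tool:
  rows: [-1,0.02,-0.028,0,0,-1,0.02,-0.028,0,0,-1,0.02,-0.028,0,0,-1,0.02,-0.028,0,0,-1,0.019,-0.037,0,0]

```text
time: 2.25
position: [0.3493, -0.1538, 0.142]
tool_rot: [1.0, -0.001, 0.002, 0.001]
ft_force: [0.9, -1.0, 1.3]
grip_width: 0.0873
grip_force: 0.0
```

>>> servo_tool:
  rows: [-1,0.019,-0.037,0,0,-1,0.019,-0.037,0,0,-1,0.013,-0.031,-0.02,0,-1,0.013,-0.031,-0.02,0,-1,0.013,-0.031,-0.02,0]

```text
time: 2.67
position: [0.4243, 0.0158, 0.2024]
tool_rot: [1.0, 0.0, -0.0, -0.0]
ft_force: [0.4, -0.2, 0.5]
grip_width: 0.0871
grip_force: 0.0
```

>>> servo_tool:
  rows: [-1,0.013,-0.031,0,0,-1,0,0,0,0]

```text
time: 2.83
position: [0.4404, 0.0491, 0.2034]
tool_rot: [1.0, 0.003, 0.004, -0.0]
ft_force: [0.3, -0.6, -0.7]
grip_width: 0.0866
grip_force: 0.0
```

```bash
cat >> h.py <<'E'
from scipy.spatial.transform import Rotation as Ro
def wrist():
    o=robot.get_obs();p=robot.camera("wrist")
    T=np.eye(4);T[:3,:3]=Ro.from_quat(o["tool_rot"]).as_matrix();T[:3,3]=o["position"]
    W=np.linalg.inv(T@p["mount"]);p=dict(p)
    p["rvec"]=cv2.Rodrigues(W[:3,:3].copy())[0];p["tvec"]=W[:3,3];return o,p
def at_z(p,uv,z):
    R=cv2.Rodrigues(np.float64(p["rvec"]))[0];c=-R.T@np.ravel(p["tvec"]);d=R.T@np.linalg.solve(p["intrinsics"],[*uv,1])
    return c+d*(z-c[2])/d[2]
E
python3 - <<'E'
from h import *
o,p=wrist();print(o["time"],o["position"],p["mount"]);save("w1",p)
for n in "cup_ring_centre cup_stem_centre stack_left stack_right".split():
    for d in robot.place_of(p,n)[:2]: print(n,round(d["score"],2),np.round(d["at"],4),px(p,d["at"]))
E
```

```text
2.8333 [0.44038308 0.0490537  0.20342733] [[-8.11751797e-07 -9.52014436e-01 -3.06053122e-01  8.45989671e-02]
 [ 9.99999986e-01 -5.21148232e-05  1.59456998e-04 -8.14390597e-04]
 [-1.67755269e-04 -3.06053118e-01  9.52014423e-01 -1.61801777e-01]
 [ 0.00000000e+00  0.00000000e+00  0.00000000e+00  1.00000000e+00]]
cup_ring_centre 0.9 [0.4419 0.0501 0.0267] [322 180]
cup_stem_centre 0.81 [0.4486 0.1645 0.0297] [221 174]
```

View pics/w1.png

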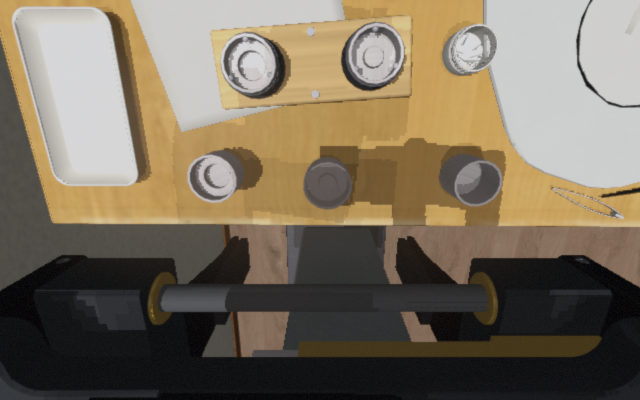

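```bash
cat >> h.py <<'E'
from scipy.optimize import differential_evolution as DE
def fit_rim(p,c,z,radii=(.026,.023),w=.010):
    g=cv2.GaussianBlur(cv2.cvtColor(p["pixels"],cv2.COLOR_RGB2GRAY).astype(np.float32),(0,0),.8)
    G=np.hypot(cv2.Sobel(g,5,1,0),cv2.Sobel(g,5,0,1)).clip(0,250);t=np.linspace(0,2*np.pi,72,endpoint=False)
    def f(v):
        s=0
        for r in radii:
            X=np.c_[v[0]+r*np.cos(t),v[1]+r*np.sin(t),0*t+z]
            q=cv2.projectPoints(X,np.float64(p["rvec"]),np.float64(p["tvec"]),np.float64(p["intrinsics"]),None)[0].reshape(-1,1,2).astype(np.float32)
            s-=cv2.remap(G,q,None,cv2.INTER_LINEAR).mean()
        return s
    return DE(f,[(c[0]-w,c[0]+w),(c[1]-w,c[1]+w)],seed=0,tol=1e-6).x
def draw(p,im,c,z,r,s,off):
    t=np.linspace(0,2*np.pi,60);X=np.c_[c[0]+r*np.cos(t),c[1]+r*np.sin(t),0*t+z]
    q=cv2.projectPoints(X,np.float64(p["rvec"]),np.float64(p["tvec"]),np.float64(p["intrinsics"]),None)[0].reshape(-1,2)
    cv2.polylines(im,[np.int32((q-off+.5)*s)],True,(0,255,0),1)
E
python3 - <<'E'
from h import *
o,p=wrist()
im=cv2.resize(p["pixels"][10:215,180:410,::-1],None,fx=2.9,fy=2.9,interpolation=cv2.INTER_CUBIC)
for n,c,z in (("ring",(.4425,.044),.056),("stem",(.4505,.1645),.056),("L",(.561,.118),.055),("R",(.572,.002),.055)):
    x=fit_rim(p,c,z);print(n,x.round(4))
    draw(p,im,x,z,.026,2.9,(180,10))
cv2.imwrite("pics/w2.png",im)
E
```

```text
ring [0.4424 0.045 ]
stem [0.4496 0.1653]
L [0.5589 0.1172]
R [0.5692 0.0011]
```

View pics/w2.png

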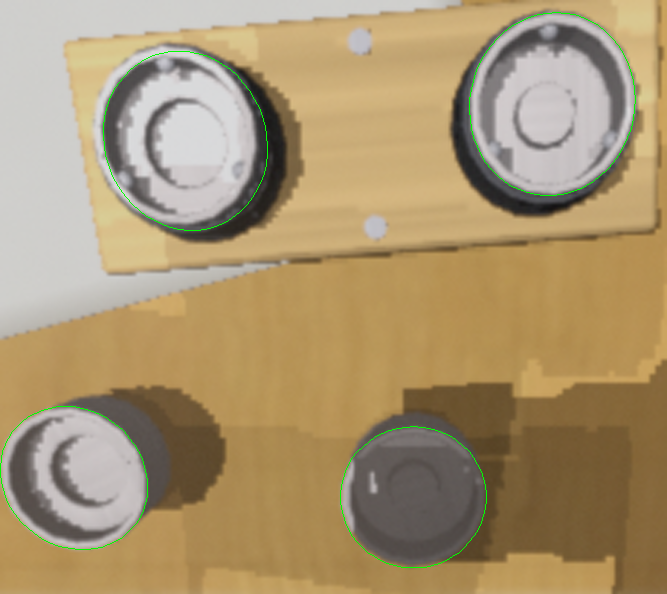

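Candidates for the ring cup: grey at scene (274,268), and orange at (422,219), which the task excludes. The grey one has a boss in its floor, and so does the right stack cup at wrist (373,55). The stem cup at (214,175) and the left stack cup at (250,65) both show a ledge and well. So ring goes right and stem goes left.

>>> servo_tool:
  rows: [-1,0.002,0.004,0.035,0,-1,0,0,0.035,0,-1,0,0,0.035,0,-1,0,0,0.035,0,-1,0,0,0.025,0]

```text
time: 3.55
position: [0.4378, 0.0394, 0.0342]
tool_rot: [1.0, -0.001, -0.001, -0.0]
ft_force: [0.5, -0.4, -0.3]
grip_width: 0.087
grip_force: 0.0
```

>>> servo_tool:
  rows: [-1,0,0,0.01,0,0.6,0,0,0,0,1,0,0,0,0,1,0,0,0,0,1,0,0,0,0]
  newtons: 25

```text
time: 3.97
position: [0.4399, 0.0402, 0.0276]
tool_rot: [1.0, -0.0, 0.001, 0.0]
ft_force: [0.1, -0.3, 0.4]
grip_width: 0.0679
grip_force: 0.0
```

>>> servo_tool:
  rows: [1,0,0,0,0,1,0,0,0,0,1,0,0,0,0,1,0,0,0,0]

```text
time: 4.3
position: [0.4396, 0.0408, 0.0274]
tool_rot: [1.0, 0.0, 0.001, 0.0]
ft_force: [-0.6, -0.2, 6.5]
grip_width: 0.0506
grip_force: 25.0
```

>>> servo_tool:
  rows: [1,0,0,-0.03,0,1,0,0,-0.04,0,1,0.02,0.004,-0.015,0,1,0.03,0.01,0,0,1,0.03,0.01,0,0]

```text
time: 4.72
position: [0.5199, 0.0169, 0.1135]
tool_rot: [1.0, 0.001, 0.001, 0.0]
ft_force: [0.1, -0.7, -1.1]
grip_width: 0.0507
grip_force: 25.0
```

>>> servo_tool:
  rows: [1,0.03,0.01,0,0,1,0.017,0.006,0,0,1,0,0,0,0,1,0,0,0,0]

```text
time: 5.05
position: [0.5659, 0.0006, 0.1112]
tool_rot: [1.0, -0.0, -0.001, -0.0]
ft_force: [-0.9, -0.3, -1.2]
grip_width: 0.0507
grip_force: 25.0
```

```bash
python3 - <<'E'
from h import *
o,p=wrist();P=o["position"];print(o["time"],P.round(4),o["tool_rot"].round(4),o["grip_width"],o["ft_force"].round(1))
x=fit_rim(p,(P[0]+.002,P[1]),P[2]+.028,w=.008);R=fit_rim(p,(.569,.001),.055,w=.006)
print("held",x.round(4),(x-P[:2]).round(4),"R",R.round(4))
q=[*px(p,[*x,P[2]])];off=(180,100);im=cv2.resize(p["pixels"][100:300,180:440,::-1],None,fx=3,fy=3,interpolation=cv2.INTER_CUBIC)
draw(p,im,x,P[2]+.028,.026,3,off);draw(p,im,R,.055,.026,3,off);cv2.imwrite("pics/w3.png",im)
E
```

```text
5.05 [0.5659 0.0006 0.1112] [ 1.e+00 -2.e-04 -5.e-04 -1.e-04] 0.05068863629182704 [-0.9 -0.3 -1.2]
held [0.5689 0.0015] [0.003  0.0009] R [ 0.5723 -0.0007]
```

View pics/w3.png

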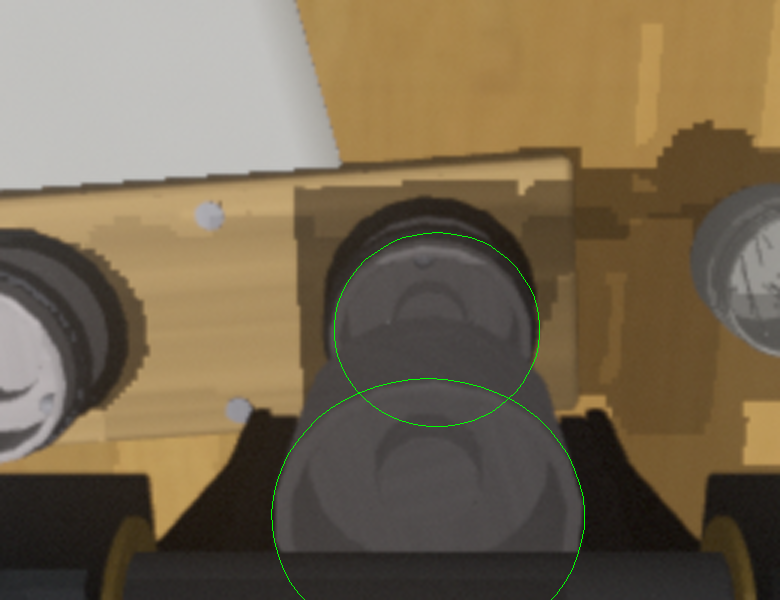

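```bash
python3 - <<'E'
from h import *
o,p=wrist();u0,v0=px(p,[.5692,.001,.055])
g=cv2.cvtColor(p["pixels"],cv2.COLOR_RGB2GRAY)
for u in(u0-8,u0+8):
  print(u,[int(g[v,u]) for v in range(158,206)])
for v in (200,):print(v,[int(a) for a in g[v,280:366]])
for X in(.567,.569,.571,.573,.575):
  print(X,[px(p,[X+r,.0005,.055])[1] for r in(.026,.023)],[px(p,[X,.0005+s*r,.055])[0] for r in(.026,.023) for s in(1,-1)],px(p,[X,.0005,.055])[1])
E
```

```text
316 [161, 153, 105, 94, 95, 92, 73, 43, 36, 38, 37, 39, 43, 55, 68, 54, 43, 49, 50, 51, 59, 71, 81, 104, 110, 99, 89, 83, 82, 82, 82, 83, 82, 82, 81, 80, 74, 71, 71, 72, 77, 80, 81, 80, 79, 81, 81, 80]
332 [160, 153, 105, 95, 95, 90, 64, 41, 38, 37, 34, 33, 40, 58, 67, 47, 43, 47, 49, 50, 57, 72, 83, 107, 106, 96, 85, 81, 79, 80, 78, 80, 80, 78, 79, 79, 77, 73, 69, 70, 69, 76, 79, 80, 80, 81, 82, 81]
200 [87, 76, 75, 75, 75, 75, 75, 72, 60, 45, 43, 49, 63, 82, 84, 81, 78, 83, 81, 82, 82, 81, 81, 80, 81, 82, 81, 81, 82, 80, 80, 79, 74, 70, 74, 79, 81, 80, 80, 81, 80, 79, 80, 79, 79, 80, 80, 80, 78, 78, 79, 79, 79, 76, 69, 69, 75, 78, 79, 79, 82, 81, 79, 79, 80, 79, 78, 79, 77, 76, 75, 72, 76, 78, 78, 69, 44, 36, 40, 54, 71, 69, 71, 71, 83, 96]
0.567 [np.int64(182), np.int64(186)] [np.int64(290), np.int64(358), np.int64(294), np.int64(355)] 215
0.569 [np.int64(179), np.int64(183)] [np.int64(290), np.int64(359), np.int64(294), np.int64(355)] 213
0.571 [np.int64(177), np.int64(181)] [np.int64(290), np.int64(359), np.int64(294), np.int64(355)] 210
0.573 [np.int64(174), np.int64(178)] [np.int64(290), np.int64(359), np.int64(294), np.int64(355)] 208
0.575 [np.int64(171), np.int64(175)] [np.int64(290), np.int64(359), np.int64(294), np.int64(355)] 205
```

>>> servo_tool:
  rows: [1,0,0.0005,0.02,0,1,0,0,0.01,0,1,0,0,0.006,0,1,0,0,0.003,0,1,0,0,0,0]

```text
time: 5.57
position: [0.565, 0.0006, 0.0718]
tool_rot: [1.0, 0.0, -0.001, -0.0]
ft_force: [0.2, 0.3, -0.6]
grip_width: 0.0506
grip_force: 25.0
```

>>> servo_tool:
  rows: [1,0,0,0.003,0,1,0,0,0.003,0,1,0,0,0,0]

```text
time: 5.82
position: [0.5663, 0.0002, 0.0667]
tool_rot: [1.0, 0.0, 0.0, 0.0]
ft_force: [0.6, -0.8, -0.0]
grip_width: 0.0506
grip_force: 25.0
```

>>> servo_tool:
  rows: [1,0,0,0.002,0,1,0,0,0.001,0,1,0,0,0,0]

```text
time: 6.07
position: [0.5661, 0.0003, 0.0632]
tool_rot: [1.0, -0.0, 0.0, -0.0]
ft_force: [0.2, 0.1, -3.7]
grip_width: 0.0507
grip_force: 25.0
```

>>> servo_tool:
  rows: [1,0,0,0.001,0,1,0,0,0.001,0,1,0,0,0,0]

```text
time: 6.32
position: [0.5661, 0.0002, 0.0614]
tool_rot: [1.0, 0.0, 0.0, -0.0]
ft_force: [0.1, -0.2, -1.2]
grip_width: 0.0507
grip_force: 25.0
```

>>> servo_tool:
  rows: [1,0,0,0.001,0,1,0,0,0,0]

```text
time: 6.48
position: [0.5663, 0.0002, 0.0609]
tool_rot: [1.0, -0.0, 0.0, 0.0]
ft_force: [-0.2, 0.1, 2.3]
grip_width: 0.0508
grip_force: 25.0
```

>>> servo_tool:
  rows: [1,0,0,0.001,0,1,0,0,0,0]

```text
time: 6.65
position: [0.5663, 0.0002, 0.0609]
tool_rot: [1.0, 0.0, 0.0, 0.0]
ft_force: [-2.1, 0.1, 9.1]
grip_width: 0.0506
grip_force: 25.0
```

>>> servo_tool:
  rows: [1,0,0,0.001,0,1,0,0,0,0]

```text
time: 6.82
position: [0.5663, 0.0002, 0.0608]
tool_rot: [1.0, 0.0, 0.001, 0.0]
ft_force: [-3.9, 0.7, 15.2]
grip_width: 0.0506
grip_force: 25.0
```

>>> servo_tool:
  rows: [0,0,0,-0.001,0,-1,0,0,0,0,-1,0,0,0,0,-1,0,0,0,0,-1,0,0,-0.02,0]

```text
time: 7.23
position: [0.563, 0.0008, 0.0763]
tool_rot: [1.0, -0.0, -0.004, -0.001]
ft_force: [-0.6, 0.2, 0.5]
grip_width: 0.0697
grip_force: 0.0
```

>>> servo_tool:
  rows: [-1,0,0,-0.03,0,-1,-0.005,-0.005,-0.03,0,-1,-0.022,-0.032,0,0,-1,-0.022,-0.032,0,0,-1,-0.022,-0.032,0,0]

```text
time: 7.65
position: [0.4944, 0.1018, 0.1397]
tool_rot: [1.0, -0.001, 0.0, -0.0]
ft_force: [0.2, 1.1, -0.0]
grip_width: 0.0865
grip_force: 0.0
```

>>> servo_tool:
  rows: [-1,-0.022,-0.032,0,0,-1,-0.022,-0.032,0,0,-1,0,0,0,0,-1,0,0,0,0]

```text
time: 7.98
position: [0.4491, 0.1667, 0.1392]
tool_rot: [1.0, 0.002, -0.001, 0.0]
ft_force: [0.5, -0.4, 0.1]
grip_width: 0.0873
grip_force: 0.0
```

```bash
python3 - <<'E'
from h import *
o,p=wrist();P=o["position"];print(o["time"],P.round(4))
x=fit_rim(p,(.4496,.1653),.056,w=.006);R=fit_rim(p,(.569,.001),.088,w=.008)
L=fit_rim(p,(.561,.119),.055,w=.006);print("stem",x.round(4),"Rtop",R.round(4),"L",L.round(4))
im=cv2.resize(p["pixels"][:,:,::-1],None,fx=1.25,fy=1.25,interpolation=cv2.INTER_CUBIC)
for c,z in((x,.056),(R,.089),(L,.055)):draw(p,im,c,z,.026,1.25,(0,0))
cv2.imwrite("pics/w4.png",im)
E
```

```text
7.9833 [0.4491 0.1667 0.1392]
stem [0.4498 0.166 ] Rtop [5.69e-01 4.00e-04] L [0.5603 0.1209]
```

View pics/w4.png

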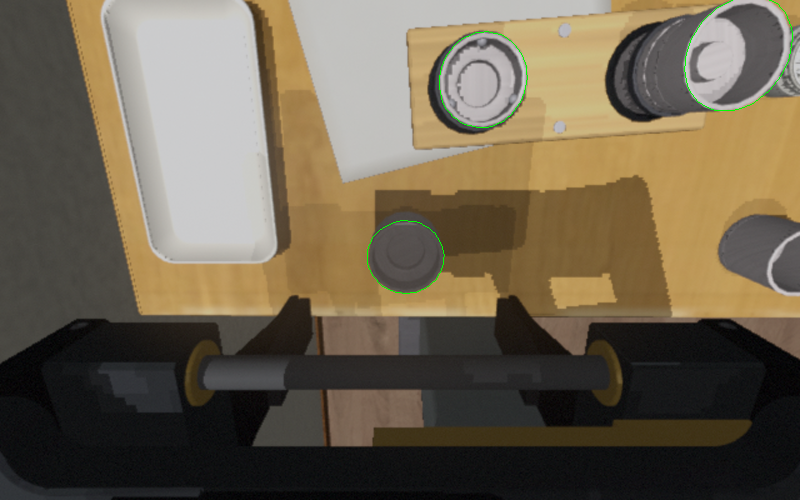

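Ring cup home and upright on the right stack (rim at 740,55). Left cup rim at 483,80, stem cup rim at 405,257. Next, the stem cup.

>>> servo_tool:
  rows: [-1,0.001,0.001,0.03,0,-1,0,0,0.03,0,-1,0,0,0.03,0,-1,0,0,0.021,0,0.6,0,0,0,0]

```text
time: 8.45
position: [0.4511, 0.1625, 0.0249]
tool_rot: [1.0, -0.001, -0.003, 0.0]
ft_force: [-0.2, 0.4, 0.3]
grip_width: 0.0849
grip_force: 0.0
```

>>> servo_tool:
  rows: [1,0,0,0,0,1,0,0,0,0,1,0,0,0,0,1,0,0,0,0,1,0,0,0,0]

```text
time: 8.87
position: [0.453, 0.1643, 0.0298]
tool_rot: [1.0, -0.0, 0.001, -0.0]
ft_force: [0.2, -0.8, 0.2]
grip_width: 0.0552
grip_force: 0.0
```

>>> servo_tool:
  rows: [1,0,0,0,0,1,0,0,0,0,1,0,0,0,0]

```text
time: 9.12
position: [0.4529, 0.1644, 0.0295]
tool_rot: [1.0, 0.0, 0.001, -0.0]
ft_force: [-0.4, -0.3, 7.4]
grip_width: 0.0519
grip_force: 25.0
```

>>> servo_tool:
  rows: [1,0,0,-0.03,0,1,0,0,-0.04,0,1,0.02,0.008,-0.012,0,1,0.03,0.012,0,0,1,0.03,0.012,0,0]

```text
time: 9.53
position: [0.5327, 0.1325, 0.1123]
tool_rot: [1.0, 0.001, 0.001, -0.0]
ft_force: [1.1, -0.1, -0.6]
grip_width: 0.0518
grip_force: 25.0
```

>>> servo_tool:
  rows: [1,0.03,0.0125,0,0,1,0,0,0,0,1,0,0,0,0,1,0,0,0,0]

```text
time: 9.87
position: [0.5606, 0.1198, 0.11]
tool_rot: [1.0, -0.0, -0.001, -0.0]
ft_force: [-0.2, 0.5, -0.5]
grip_width: 0.0516
grip_force: 25.0
```

```bash
python3 - <<'E'
from h import *
o,p=wrist();P=o["position"];print(o["time"],P.round(4),o["tool_rot"].round(4))
x=fit_rim(p,(P[0]-.003,P[1]),P[2]+.0265,w=.008)
print("held",x.round(4),(x-P[:2]).round(4))
g=cv2.cvtColor(p["pixels"],cv2.COLOR_RGB2GRAY);c=[.5603,.1209]
u=px(p,[*c,.055])[0]
for d in(-8,8): print(u+d,[int(a) for a in g[155:200,u+d]])
print(200,[int(a) for a in g[200,u-48:u+48]],u-48)
for X in(.558,.560,.562,.564): print(X,[px(p,[X+r,c[1],.055])[1] for r in(.026,.023)],px(p,[X,c[1],.055]),px(p,[X,c[1]+.026,.055])[0],px(p,[X,c[1]-.026,.055])[0])
off=(180,100);im=cv2.resize(cv2.convertScaleAbs(p["pixels"][100:300,180:440,::-1],alpha=1.6),None,fx=3,fy=3,interpolation=cv2.INTER_CUBIC)
draw(p,im,x,P[2]+.0265,.026,3,off);draw(p,im,c,.055,.026,3,off);cv2.imwrite("pics/w5.png",im)
E
```

```text
9.8667 [0.5606 0.1198 0.11  ] [ 1.0e+00 -1.0e-04 -1.4e-03 -1.0e-04]
held [0.5578 0.1206] [-0.0028  0.0008]
314 [197, 186, 121, 85, 83, 87, 96, 100, 103, 104, 104, 103, 103, 103, 104, 100, 64, 54, 50, 50, 50, 48, 58, 76, 76, 62, 53, 56, 60, 58, 63, 77, 82, 90, 94, 91, 87, 89, 87, 86, 86, 87, 85, 82, 87]
330 [185, 110, 80, 90, 116, 138, 107, 102, 103, 102, 102, 100, 101, 100, 96, 79, 53, 49, 50, 48, 47, 50, 61, 76, 73, 53, 51, 56, 58, 59, 69, 78, 82, 93, 90, 88, 86, 86, 85, 84, 86, 85, 84, 83, 84]
200 [152, 149, 152, 143, 96, 84, 84, 84, 85, 84, 83, 82, 80, 69, 49, 50, 54, 54, 55, 61, 74, 85, 90, 90, 87, 87, 85, 89, 89, 89, 89, 89, 88, 88, 88, 88, 85, 83, 83, 86, 86, 88, 85, 86, 86, 87, 87, 86, 85, 85, 85, 86, 84, 85, 85, 86, 84, 84, 82, 81, 83, 83, 84, 84, 85, 85, 86, 85, 84, 86, 85, 85, 85, 82, 86, 84, 76, 61, 47, 45, 42, 36, 33, 46, 74, 76, 77, 77, 77, 77, 77, 77, 75, 77, 76, 77] 274
0.558 [np.int64(189), np.int64(193)] [322 222] 288 356
0.56 [np.int64(187), np.int64(190)] [322 219] 288 356
0.562 [np.int64(184), np.int64(188)] [322 217] 288 356
0.564 [np.int64(181), np.int64(185)] [322 215] 288 356
```

View pics/w5.png

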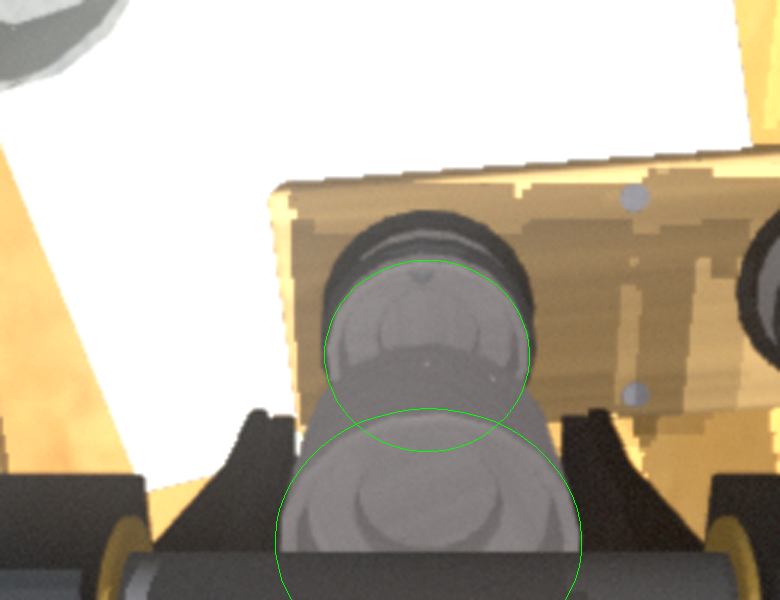

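Left rim matches its circle (427,355); the held cup needs +2.5 mm in x.

>>> servo_tool:
  rows: [1,0.0025,0,0.015,0,1,0,0,0.01,0,1,0,0,0.008,0,1,0,0,0.004,0,1,0,0,0,0]

```text
time: 10.33
position: [0.5632, 0.12, 0.0724]
tool_rot: [1.0, 0.0, -0.001, 0.0]
ft_force: [0.2, 0.3, -0.4]
grip_width: 0.0517
grip_force: 25.0
```

>>> servo_tool:
  rows: [1,0,0,0.003,0,1,0,0,0.002,0,1,0,0,0,0]

```text
time: 10.58
position: [0.5646, 0.1199, 0.0688]
tool_rot: [1.0, 0.0, 0.0, -0.0]
ft_force: [-0.6, 0.5, 0.6]
grip_width: 0.0515
grip_force: 25.0
```

>>> servo_tool:
  rows: [1,0,0,0.002,0,1,0,0,0.001,0,1,0,0,0,0]

```text
time: 10.83
position: [0.5643, 0.1196, 0.0651]
tool_rot: [1.0, 0.0, -0.0, 0.0]
ft_force: [0.1, -1.2, -3.3]
grip_width: 0.0518
grip_force: 25.0
```

>>> servo_tool:
  rows: [1,0,0,0.001,0,1,0,0,0.001,0,1,0,0,0,0]

```text
time: 11.08
position: [0.5644, 0.1197, 0.0634]
tool_rot: [1.0, -0.0, -0.0, -0.0]
ft_force: [-0.5, -0.1, -1.2]
grip_width: 0.0514
grip_force: 25.0
```

>>> servo_tool:
  rows: [1,0,0,0.001,0,1,0,0,0.001,0,1,0,0,0,0]

```text
time: 11.33
position: [0.5646, 0.1198, 0.0632]
tool_rot: [1.0, 0.0, 0.0, 0.0]
ft_force: [-2.3, -0.3, 10.7]
grip_width: 0.0515
grip_force: 25.0
```

>>> servo_tool:
  rows: [1,0,0,0.001,0,1,0,0,0,0]

```text
time: 11.5
position: [0.5645, 0.1199, 0.0629]
tool_rot: [1.0, 0.0, 0.0, 0.0]
ft_force: [-4.9, 0.0, 14.5]
grip_width: 0.052
grip_force: 25.0
```

>>> servo_tool:
  rows: [0,0,0,-0.001,0,-1,0,0,0,0,-1,0,0,0,0,-1,0,0,0,0,-1,0,0,-0.02,0]

```text
time: 11.92
position: [0.562, 0.1196, 0.0784]
tool_rot: [1.0, -0.0, -0.004, 0.0]
ft_force: [-0.9, -0.3, 0.5]
grip_width: 0.0705
grip_force: 0.0
```

>>> servo_tool:
  rows: [-1,0,0,-0.03,0,-1,0,0.005,-0.03,0,-1,-0.018,0.034,0,0,-1,-0.018,0.034,0,0,-1,-0.018,0.034,0,0]

```text
time: 12.33
position: [0.5106, 0.012, 0.142]
tool_rot: [1.0, 0.001, 0.001, 0.0]
ft_force: [0.3, -1.4, -0.2]
grip_width: 0.0869
grip_force: 0.0
```

>>> servo_tool:
  rows: [-1,-0.018,0.034,0,0,-1,-0.018,0.034,0.012,0,-1,-0.018,0.034,0.012,0,-1,-0.013,0.032,0.016,0,-1,0,0,0,0]

```text
time: 12.75
position: [0.4411, -0.1256, 0.0995]
tool_rot: [1.0, -0.003, -0.002, -0.0]
ft_force: [-0.1, -0.1, -0.6]
grip_width: 0.0868
grip_force: 0.0
```

```bash
python3 - <<'E'
from h import *
o,p=wrist();P=o["position"];print(o["time"],P.round(4))
print(fit_rim(p,(.443,-.121),.046,w=.008).round(4),[(round(d["score"],2),np.round(d["at"],4)) for d in robot.place_of(p,"cup_straight_centre")[:2]])
E
```

```text
12.75 [ 0.4411 -0.1256  0.0995]
[ 0.4437 -0.1184] [(0.64, array([ 0.4445, -0.1194,  0.0221]))]
```

>>> servo_tool:
  rows: [-1,0.001,-0.003,0.03,0,-1,0,0,0.03,0,-1,0,0,0.019,0,-1,0,0,0,0,0.6,0,0,0,0]

```text
time: 13.27
position: [0.4448, -0.1169, 0.0222]
tool_rot: [1.0, 0.001, -0.001, -0.0]
ft_force: [0.7, -0.4, 0.2]
grip_width: 0.0847
grip_force: 0.0
```

>>> servo_tool:
  rows: [1,0,0,0,0,1,0,0,0,0,1,0,0,0,0,1,0,0,0,0,1,0,0,0,0]

```text
time: 13.68
position: [0.445, -0.1185, 0.0233]
tool_rot: [1.0, 0.0, 0.001, 0.0]
ft_force: [0.5, 0.5, -0.5]
grip_width: 0.0548
grip_force: 0.0
```

>>> servo_tool:
  rows: [1,0,0,0,0,1,0,0,0,0,1,0,0,0,0]

```text
time: 13.93
position: [0.445, -0.1185, 0.0232]
tool_rot: [1.0, 0.0, 0.001, 0.0]
ft_force: [0.3, 0.8, 5.7]
grip_width: 0.0518
grip_force: 25.0
```

>>> servo_tool:
  rows: [1,0,0,-0.03,0,1,0,0,-0.04,0,1,0,0,-0.04,0,1,0.006,-0.03,-0.01,0,1,0.006,-0.036,0,0]

```text
time: 14.35
position: [0.4599, -0.0545, 0.1461]
tool_rot: [1.0, -0.003, 0.005, 0.002]
ft_force: [1.0, 0.1, -0.6]
grip_width: 0.0519
grip_force: 25.0
```

>>> servo_tool:
  rows: [1,0.006,-0.036,0,0,1,0.006,-0.036,0,0,1,0.006,-0.036,0,0,1,0.006,-0.036,0,0,1,0.006,-0.036,0,0]

```text
time: 14.77
position: [0.4861, 0.1294, 0.1425]
tool_rot: [1.0, -0.0, -0.0, 0.0]
ft_force: [1.1, -0.9, -0.6]
grip_width: 0.0517
grip_force: 25.0
```

>>> servo_tool:
  rows: [1,0.006,-0.036,0,0,1,0.006,-0.036,0,0,1,0.006,-0.036,0,0,1,0.006,-0.036,0,0,1,0.006,-0.036,0,0]

```text
time: 15.18
position: [0.516, 0.3094, 0.1422]
tool_rot: [1.0, 0.0, -0.001, 0.0]
ft_force: [0.5, -0.9, -0.9]
grip_width: 0.0513
grip_force: 25.0
```

>>> servo_tool:
  rows: [1,0.01,-0.01,0,0,1,0,0,0,0,1,0,0,0,0]

```text
time: 15.43
position: [0.5259, 0.3179, 0.1419]
tool_rot: [1.0, 0.001, -0.001, 0.0]
ft_force: [-0.6, -0.2, 0.1]
grip_width: 0.0523
grip_force: 25.0
```

```bash
python3 - <<'E'
from h import *
o,p=wrist();P=o["position"];print(o["time"],P.round(4),o["grip_width"])
t=robot.camera("top")
for q in(p,t): 
    for d in robot.place_of(q,"tray_floor")[:1]:print(round(d["score"],2),np.round(d["at"],4))
save("w6",p,None,1.25)
E
```

```text
15.4333 [0.5259 0.3179 0.1419] 0.05227691931808682
0.54 [0.5235 0.3178 0.0056]
```

View pics/w6.png

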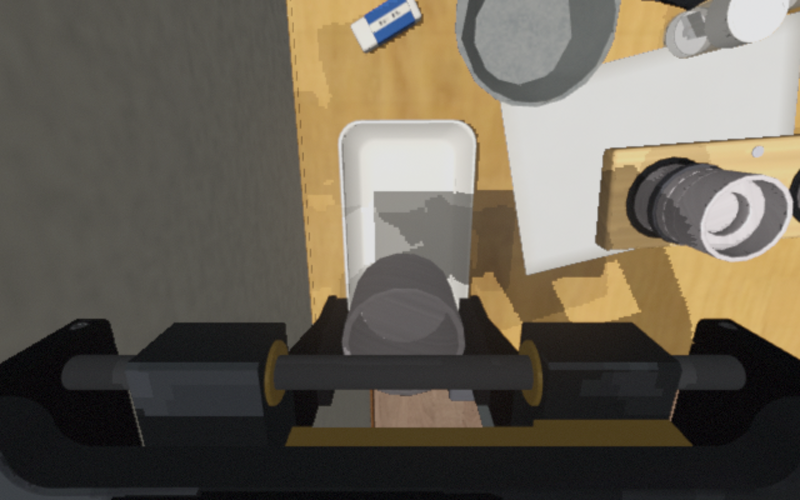

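Held cup is over the tray (410,300); the stem cup stands home on the left stack (745,210). Lowering now.

>>> servo_tool:
  rows: [1,0,0,0.035,0,1,0,0,0.035,0,1,0,0,0.025,0,1,0,0,0.01,0,1,0,0,0.004,0]

```text
time: 16.05
position: [0.525, 0.3162, 0.0316]
tool_rot: [1.0, -0.001, -0.002, 0.001]
ft_force: [-0.5, -0.6, -1.6]
grip_width: 0.0516
grip_force: 25.0
```

>>> servo_tool:
  rows: [1,0,0,0.002,0,1,0,0,0.001,0,1,0,0,0,0]

```text
time: 16.3
position: [0.5278, 0.3181, 0.0321]
tool_rot: [1.0, -0.0, 0.001, -0.001]
ft_force: [0.4, -0.1, 0.7]
grip_width: 0.0517
grip_force: 25.0
```

>>> servo_tool:
  rows: [1,0,0,0.0015,0,1,0,0,0.001,0,1,0,0,0,0]

```text
time: 16.55
position: [0.5268, 0.3179, 0.0287]
tool_rot: [1.0, 0.0, 0.001, -0.0]
ft_force: [-0.4, 0.5, -1.2]
grip_width: 0.0519
grip_force: 25.0
```

>>> servo_tool:
  rows: [1,0,0,0.001,0,1,0,0,0,0]

```text
time: 16.72
position: [0.5267, 0.318, 0.0279]
tool_rot: [1.0, 0.0, 0.0, -0.0]
ft_force: [-1.1, -0.9, 3.3]
grip_width: 0.0519
grip_force: 25.0
```

>>> servo_tool:
  rows: [1,0,0,0.0005,0,1,0,0,0,0]

```text
time: 16.88
position: [0.5268, 0.318, 0.0279]
tool_rot: [1.0, 0.0, 0.0, -0.0]
ft_force: [-1.5, -0.4, 6.7]
grip_width: 0.0522
grip_force: 25.0
```

Contact. Release, rise, and check all three.

>>> servo_tool:
  rows: [0,0,0,0,0,-1,0,0,0,0,-1,0,0,0,0,-1,0,0,0,0,-1,0,0,0,0]

```text
time: 17.3
position: [0.5265, 0.3177, 0.0263]
tool_rot: [1.0, 0.0, -0.0, 0.0]
ft_force: [-1.0, -0.7, 0.5]
grip_width: 0.0708
grip_force: 0.0
```

>>> servo_tool:
  rows: [-1,0,0,-0.02,0,-1,0,0,-0.04,0,-1,0,0,-0.04,0,-1,-0.02,0,-0.03,0,-1,-0.02,0,0,0]

```text
time: 17.72
position: [0.4916, 0.3196, 0.163]
tool_rot: [1.0, -0.0, 0.007, -0.003]
ft_force: [0.9, 0.2, -0.3]
grip_width: 0.0867
grip_force: 0.0
```

>>> servo_tool:
  rows: [-1,-0.03,0,0,0,-1,-0.03,0,0,0,-1,0,0,0,0]

```text
time: 17.97
position: [0.4187, 0.3164, 0.1559]
tool_rot: [1.0, 0.001, -0.005, 0.002]
ft_force: [-0.3, -0.7, -0.6]
grip_width: 0.0871
grip_force: 0.0
```

```bash
python3 - <<'E'
from h import *
o,p=wrist();print(o["time"],o["position"].round(3));s=robot.camera("scene")
a=cv2.resize(p["pixels"][:,:,::-1],(480,300));b=cv2.resize(s["pixels"][150:340,170:450,::-1],(480,300),interpolation=cv2.INTER_CUBIC)
cv2.imwrite("pics/end.png",np.vstack([a,b]))
for c,q in(("w",p),("s",s)):
  for n in "cup_ring_centre cup_stem_centre cup_straight_centre vial_centre cream_pot_centre".split():
    for d in robot.place_of(q,n)[:1]: print(c,n,round(d["score"],2),np.round(d["at"],3))
E
```

```text
17.9667 [0.419 0.316 0.156]
w cup_ring_centre 0.64 [0.526 0.32  0.031]
w cup_stem_centre 0.82 [0.561 0.121 0.06 ]
w cup_straight_centre 0.55 [0.528 0.317 0.028]
s cup_ring_centre 0.86 [ 0.567 -0.001  0.061]
s cup_stem_centre 0.72 [0.563 0.119 0.064]
s cup_straight_centre 0.6 [0.527 0.317 0.025]
s vial_centre 0.86 [0.677 0.119 0.031]
s cream_pot_centre 0.78 [ 0.578 -0.1    0.019]
```

View pics/end.png

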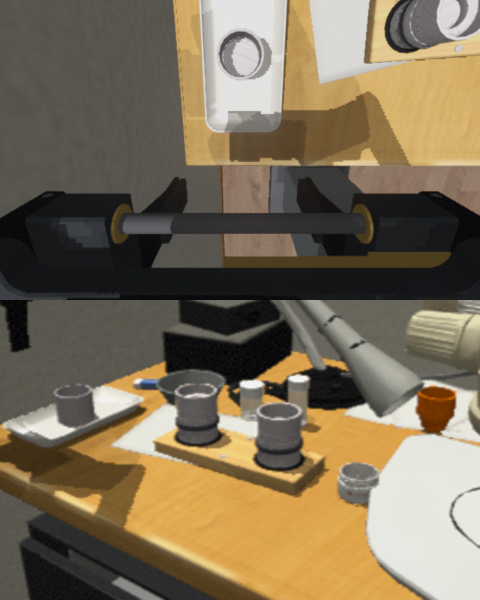

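Both cups stand upright and home on the stand (195,415 and 278,435 in the lower view). The straight cup is upright in the tray, and the vial and pot have not moved.

```bash
python3 -c "
from rig import robot
print(robot.hand_in())"
```

```text
the job is handed in; nothing more can be done
None
```

I handed the job in at about 18 s: ring cup pressed home on the right stack, stem cup on the left, straight cup upright in the tray, and the vial and pot not moved.

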